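# Sort the piled specimen mounts into their dishes

### The job

Take apart the two piles of resin specimen mounts that came from the press and put each mount into the dish of its own colour, lying flat on the dish's floor with the metal sample facing up. Take them from the top of a pile downwards, and never let a mount tip over onto its side. Leave all five in their dishes, let go and still.

Things in the scene. Friction and masses are not known exactly. Their poses are not given: they have to be found in the camera images.
- mount_red: red resin specimen mount: a solid red puck, 50 mm diameter, 22 mm high, about 80 g, with the metal sample (a steel rectangle) in its top face. Origin: centre of its underside; z out of its top face. Loose; at the start the bottom mount of one of two piles (2 and 3 mounts high), on a fixed square steel plate 84 mm wide, 6 mm thick.
- mount_yellow: yellow resin specimen mount: a solid yellow puck, 40 mm diameter, 22 mm high, about 50 g, with the metal sample (a steel disc) in its top face. Origin: centre of its underside; z out of its top face. Loose; at the start the second mount of a pile, 10 to 14 mm off-centre on the one below.
- mount_blue: blue resin specimen mount: a solid blue puck, 50 mm diameter, 22 mm high, about 80 g, with the metal sample (a brass bar) in its top face. Origin: centre of its underside; z out of its top face. Loose; at the start the bottom mount of one of two piles (2 and 3 mounts high), on a fixed square steel plate 84 mm wide, 6 mm thick.
- mount_green: green resin specimen mount: a solid green puck, 40 mm diameter, 22 mm high, about 50 g, with the metal sample (a copper square) in its top face. Origin: centre of its underside; z out of its top face. Loose; at the start the second mount of a pile, 10 to 14 mm off-centre on the one below.
- mount_white: white resin specimen mount: a solid white puck, 30 mm diameter, 22 mm high, about 30 g, with the metal sample (a dark steel disc) in its top face. Origin: centre of its underside; z out of its top face. Loose; at the start the top mount of the pile of three, 7 to 10 mm off-centre on the one below.
- dish_red: red shallow round dish, fixed to the bench: 80 mm outer diameter, lip 8 mm high and 3 mm thick, inner diameter 74 mm, floor 3 mm above the bench (bench at z = 0). Origin: centre of its underside, at bench level.
- dish_yellow: yellow shallow round dish, fixed to the bench: 70 mm outer diameter, lip 8 mm high and 3 mm thick, inner diameter 64 mm, floor 3 mm above the bench (bench at z = 0). Origin: centre of its underside, at bench level.
- dish_blue: blue shallow round dish, fixed to the bench: 80 mm outer diameter, lip 8 mm high and 3 mm thick, inner diameter 74 mm, floor 3 mm above the bench (bench at z = 0). Origin: centre of its underside, at bench level.
- dish_green: green shallow round dish, fixed to the bench: 70 mm outer diameter, lip 8 mm high and 3 mm thick, inner diameter 64 mm, floor 3 mm above the bench (bench at z = 0). Origin: centre of its underside, at bench level.
- dish_white: white shallow round dish, fixed to the bench: 60 mm outer diameter, lip 8 mm high and 3 mm thick, inner diameter 54 mm, floor 3 mm above the bench (bench at z = 0). Origin: centre of its underside, at bench level.
Not all that is in view belongs to the job. Leave any pink or purple look-alike of the mount_blue alone.

How it is judged (in metres and radians):
At the end, for the whole second after the job is handed in: Each of the five mounts lies in the dish of its own colour: its centre within 14 mm of the dish's centre, its underside less than 6 mm above the dish's underside (so on the floor inside the lip), top face up and within 0.12 rad of level, at rest (horizontal distance between mount_red and dish_red below 0.014 m and z of mount_red in the frame of dish_red below 0.006 m and angle between each of mount_red, mount_yellow, mount_blue, mount_green, mount_white's own z axis and vertical below 0.12 rad and linear speed of each of mount_red, mount_yellow, mount_blue, mount_green, mount_white below 0.02 m/s and angular speed of each of mount_red, mount_yellow, mount_blue, mount_green, mount_white below 0.3 rad/s and horizontal distance between mount_yellow and dish_yellow below 0.014 m and z of mount_yellow in the frame of dish_yellow below 0.006 m and horizontal distance between mount_blue and dish_blue below 0.014 m and z of mount_blue in the frame of dish_blue below 0.006 m and horizontal distance between mount_green and dish_green below 0.014 m and z of mount_green in the frame of dish_green below 0.006 m and horizontal distance between mount_white and dish_white below 0.014 m and z of mount_white in the frame of dish_white below 0.006 m); the robot touches nothing.
It fails at once if a mount tips over (leans more than 1 rad) (angle between any of mount_red, mount_yellow, mount_blue, mount_green, mount_white's own z axis and vertical above 1 rad).
It fails at once if the yellow or green mount is lifted with the white one still resting on it ((contact force between mount_white and mount_yellow above 0.05 N and distance of mount_yellow from where it was at the start of the episode above 0.03 m) or (contact force between mount_white and mount_green above 0.05 N and distance of mount_green from where it was at the start of the episode above 0.03 m)).
It fails at once if the red or blue mount is lifted or dragged off with another still resting on it ((contact force between mount_yellow and mount_red above 0.05 N and distance of mount_red from where it was at the start of the episode above 0.03 m) or (contact force between mount_green and mount_red above 0.05 N and distance of mount_red from where it was at the start of the episode above 0.03 m) or (contact force between mount_yellow and mount_blue above 0.05 N and distance of mount_blue from where it was at the start of the episode above 0.03 m) or (contact force between mount_green and mount_blue above 0.05 N and distance of mount_blue from where it was at the start of the episode above 0.03 m)).
It also fails if it takes over 115 s, if anything falls off the work surface, if the arm or the gripper's body presses on something with over 40 N, if the wrist force passes 120 N, or if a joint passes its speed limit or range.

### The arm

A 6-joint arm with a two-finger parallel gripper is mounted at the origin on the work surface. World frame = base frame: x ahead of the robot, y to its left, z up, the work surface at z = 0. Lengths are in mm, angles in rad, forces in N, time in s.
With the tool pointing down it reaches from about 275 to 850 mm from the base axis. Payload 5.2 kg.
Tool frame: the origin (TCP) lies midway between the tips of the shut fingers; the grasp point (between the pads) lies 19 mm behind it; z points along the fingers, y is the line along which they close (so a half turn about z gives the same grasp; the last joint's range is limited). The gripper opens to 85 mm and grips with 20 to 120 N. Pads are 22 mm wide; open, the fingers measure 114 mm over their backs; the gripper's body (76 mm by 85 mm) begins 54 mm behind the grasp point. The pads swing forward as they close: fully open they stand 13 mm farther back than shut.
Start: joints at [0.966, 0.259, 1.535, -0, 1.348, -0.203], TCP at [215.071, 506.211, 231.31] pointing down, gripper open.
Joint ranges: [-3.14, 3.14], [-0.91, 2.08], [0.19, 2.58], [-1.22, 4.36], [0.22, 2.71], [-3.12, 3.12]. Speed limits (rad/s): [2.57, 2.57, 3.14, 3.14, 3.14, 3.14].

### API

Orientations are given as a unit quaternion [x, y, z, w].
In Python, from workcell import status, cams, bot gives the robot as it stands.
- The arm moves only by the tool move_arm, never from a script. Its arguments are lists of equal length, an entry for each row: "delta_pos": the shift along the tool's x, y, z in cm, a list of three; "dr": the turn, a rotation vector about the tool's x, y, z in degrees, a list of three; "claw": the opening, from 0 (shut) to 1 (fully open). In form: {"delta_pos": [[tx, ty, tz], ...], "dr": [[wx, wy, wz], ...], "claw": [claw, ...]}. A call has 1 to 20 rows; each row shifts and turns the commanded pose from where the row before left it, along the tool's axes as they then stand; what a row does not reach is not made up. A row lasts 1/10 s, in which the tool goes at most 50 mm and 8.59 degrees, less where a joint would pass 70% of its speed; a pose out of reach is approached as far as the arm can. A call is refused whole if a number of a shift passes 5 or a number of a turn 8.59, either way. A call with a gripper value outside its range is refused whole. The fingers move at their own pace and stop on an object; "squeeze" is the grip in N (left out, the last holds). Time passes only in rows, so rows that do not move let the fingers close. It gives the time, the measured TCP pose, the force, the opening and the grip force at its end, in the units of the state.
- status.get_state(): the state, without advancing time (a new reading comes with each control period).
- cams.read_camera(name): name is "scene" or "side" or "wrist"; returns the picture (400x640x3 uint8, red, green, blue); there is no depth.
- cams.camera_info(name): a dict with "K" (3x3 intrinsics, pixels), "rvec" (rotation vector, rad) and "tvec" (3), from world to camera coordinates, as OpenCV has them. Camera axes: x right, y down, z forward; pixel columns grow to the right and rows downward; lengths in mm; the calibration is good to about 2 mm. The wrist camera is an equidistant fisheye: a pixel r from the principal point sees the ray r / f radians off the axis. A picture is of the moment at which its call begins: read the wrist's pose just before it. camera_info takes no time and is no camera call; for the wrist camera it gives the pose at the moment of the call.
- bot.close_job(): hands the job in; it is judged then, once.
The state is a dict: "t": time; "joint_positions": joint angles; "joint_vel": joint speeds; "effort": joint torques, N m; "position": TCP position; "orientation": TCP orientation; "ft_force": force on the tool from outside, world axes, zero at the start; "torque": the same for the moment, N m; "finger_gap": finger opening in mm; "grip_force": force on a finger pad.
Only numpy, scipy, OpenCV 4.12 (cv2) and the standard library are available. Lean on these libraries where they do the work, as an engineer would, in place of code of your own. Each camera call takes 0.05 s, during which the arm holds its last target. There are 200 camera calls.

## Working session

There is one attempt and no reset: what is moved stays moved. The work goes in short steps, Python scripts to look and compute and a tool call to move; the robot and the scene stay as the last step left them, time stands still between calls to the robot, and variables do not carry over. Pictures are saved under pics/ and viewed, at most 16 in all, crops included, and the job is handed in when it is done.

Besides the shell and the picture viewer there is one more tool, called after ">>>" as name(argument=value, ...), one argument or row to a line, values as JSON. move_arm: Moves the arm, as the interface text tells. Its arguments: {"type":"object","properties":{"delta_pos":{"type":"array","items":{"type":"array","items":{"type":"number"}}},"dr":{"type":"array","items":{"type":"array","items":{"type":"number"}}},"claw":{"type":"array","items":{"type":"number"}},"squeeze":{"type":"number"}},"required":["delta_pos","dr","claw"]}

```bash
mkdir -p pics; ls
python3 - <<'E'
from workcell import status,cams,bot
import cv2
print(status.get_state())
for n in("scene","side","wrist"):
    print(n,cams.camera_info(n))
    cv2.imwrite(f"pics/{n}0.png",cams.read_camera(n)[:,:,::-1])
E
```

```text
pics
{'t': 0.0, 'joint_positions': array([ 9.66195574e-01,  2.59343017e-01,  1.53610438e+00,  4.08414010e-06,
        1.34799796e+00, -2.02773690e-01]), 'joint_vel': array([-0.00112275, -0.00039552, -0.00179871, -0.00172959,  0.00126662,
       -0.00064605]), 'effort': array([ 6.66858214e-04, -4.46034586e+01, -2.90575594e+01, -3.74548072e-04,
        1.16917089e-02, -1.19537523e-05]), 'position': array([214.75763873, 505.75607504, 230.46614185]), 'orientation': array([ 1.99564928e-01,  9.79884167e-01, -8.51108885e-04, -3.65713276e-04]), 'ft_force': array([-0.44967753, -0.0813616 , -0.21893127]), 'torque': array([-0.00530635,  0.01281944,  0.02935831]), 'grip_force': 0.0, 'finger_gap': 85.67881781643656}
scene {'K': array([[495.35319911,   0.        , 325.37938991],
       [  0.        , 495.35319911, 200.49263268],
       [  0.        ,   0.        ,   1.        ]]), 'rvec': array([ 2.22267219,  0.90288351, -0.37842072]), 'tvec': array([-430.77773472, -239.77677579, 1612.93996271])}
side {'K': array([[465.43139322,   0.        , 310.62537871],
       [  0.        , 465.43139322, 200.4212575 ],
       [  0.        ,   0.        ,   1.        ]]), 'rvec': array([ 2.42008686, -0.19274429,  0.08454407]), 'tvec': array([-584.37145767,   96.36862385,  980.34337593])}
wrist {'K': array([[309.70691629,   0.        , 319.80335503],
       [  0.        , 309.70691629, 197.75708222],
       [  0.        ,   0.        ,   1.        ]]), 'rvec': array([-2.4140917 , -1.59659999, -0.22714271]), 'tvec': array([-549.12566326,  -36.53502547,  379.18470504])}
```

View pics/scene0.png

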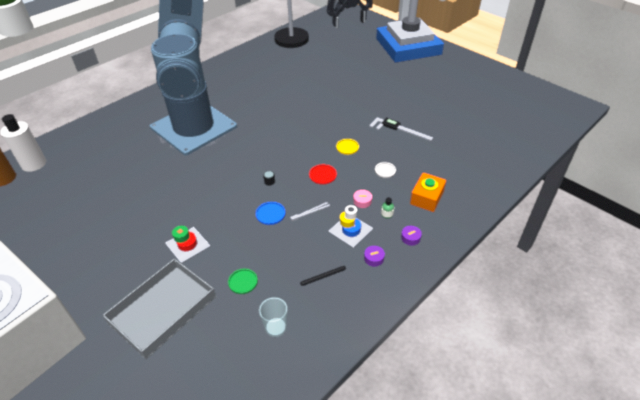

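View pics/side0.png

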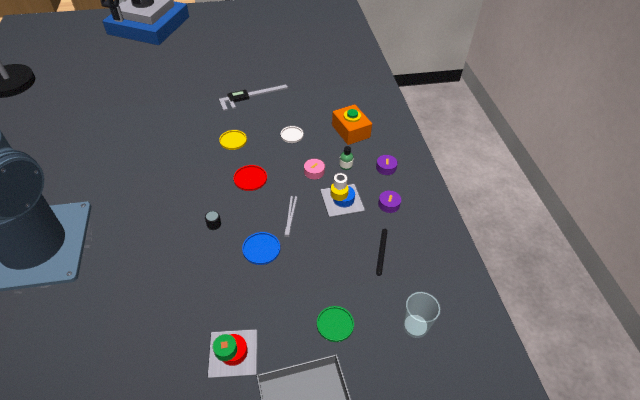

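View pics/wrist0.png

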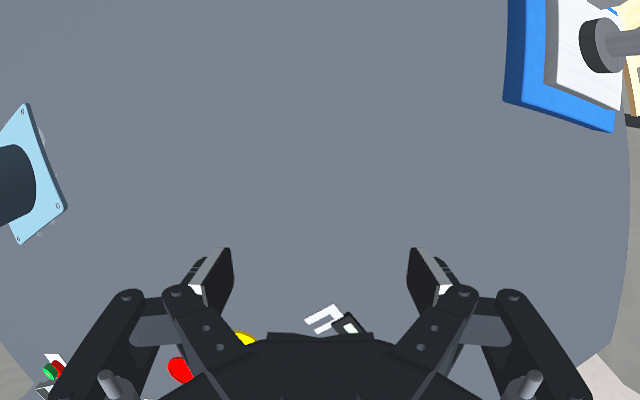

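The scene shows the pile white/yellow/blue at scene (350,222), side (341,195), and the pile green/red at scene (183,240), side (232,350). Dishes in the scene view: blue (270,213), red (323,174), yellow (347,146), white (385,170), green (242,281). The look-alikes are:
- pink puck, scene (363,198)
- purple pucks, scene (374,255) and (411,235)
- orange box with a green/yellow top, scene (430,184)
- green bottle, scene (388,208)
- white dish against white mount, scene (385,170) and (350,212)

I choose only the mounts that stand on the steel plates, and check them in a close crop.

```bash
cat > h.py <<'E'
import numpy as np,cv2
from workcell import status,cams,bot
def cam(n,info=None):
    i=info or cams.camera_info(n);R=cv2.Rodrigues(i["rvec"])[0];return i["K"],R,i["tvec"]
def ray(n,uv,info=None):
    K,R,t=cam(n,info)
    a=(np.array(uv,float)-K[:2,2])/K[0,0]
    if n=="wrist":
        r=np.hypot(*a);s=np.sinc(r/np.pi)  # sin(r)/r
        d=np.array([a[0]*s,a[1]*s,np.cos(r)])
    else: d=np.array([a[0],a[1],1.])
    return -R.T@t, R.T@(d/np.linalg.norm(d))
def onplane(n,uv,z,info=None):
    o,d=ray(n,uv,info);return o+d*(z-o[2])/d[2]
def tri(rs):
    A=0;b=0
    for o,d in rs:
        P=np.eye(3)-np.outer(d,d);A=A+P;b=b+P@o
    x=np.linalg.solve(A,b)
    return x,max(np.linalg.norm((np.eye(3)-np.outer(d,d))@(x-o)) for o,d in rs)
H=dict(red=[(0,6),(174,180)],yellow=[(24,33)],blue=[(102,116)],green=[(55,78)],purple=[(125,145)],pink=[(165,173)],white=None)
def mask(im,c):
    h=cv2.cvtColor(im,cv2.COLOR_RGB2HSV)
    if H[c] is None: return ((h[...,1]<25)&(h[...,2]>225)).astype(np.uint8)
    m=sum((h[...,0]>=a)&(h[...,0]<=b) for a,b in H[c])>0
    return (m&(h[...,1]>130)&(h[...,2]>60)).astype(np.uint8)
def blobs(im,c,amin=25):
    out=[];cs,_=cv2.findContours(mask(im,c),cv2.RETR_EXTERNAL,cv2.CHAIN_APPROX_NONE)
    for k in cs:
        if cv2.contourArea(k)<amin: continue
        hull=cv2.convexHull(k);e=cv2.fitEllipse(hull if len(hull)>5 else k)
        out.append((np.round(e[0],1).tolist(),np.round(e[1],1).tolist(),int(e[2]),cv2.boundingRect(k)))
    return out
E
python3 - <<'E'
from h import *
I={n:cv2.imread(f"pics/{n}0.png")[:,:,::-1].copy() for n in("scene","side")}
for n in I:
    for c in("red","yellow","blue","green","white"):
        print(n,c,[b for b in blobs(I[n],c) if b[3][0]>100 and b[3][1]>90])
f=lambda n,x,y:cv2.resize(I[n][y:y+60,x:x+80],(400,300),interpolation=cv2.INTER_CUBIC)
o=np.vstack([np.hstack([f("scene",310,190),f("scene",145,212)]),np.hstack([f("side",300,165),f("side",195,320)])])
cv2.imwrite("pics/crop.png",o[:,:,::-1])
E
```

```text
scene red [([186.5, 241.0], [17.7, 20.0], 45, (177, 232, 19, 19)), ([322.5, 173.8], [20.3, 27.9], 88, (309, 164, 28, 20))]
scene yellow [([346.2, 219.2], [13.0, 16.1], 149, (340, 212, 14, 15)), ([429.2, 183.7], [11.9, 16.7], 100, (421, 179, 17, 11)), ([347.0, 146.2], [16.1, 22.7], 90, (336, 139, 23, 16))]
scene blue [([351.6, 227.0], [16.9, 18.9], 36, (343, 219, 18, 17)), ([270.1, 212.7], [23.2, 30.4], 82, (255, 201, 31, 24))]
scene green [([242.5, 280.7], [24.5, 29.4], 73, (228, 269, 30, 25)), ([180.1, 233.0], [15.8, 16.3], 69, (172, 226, 16, 16)), ([429.4, 182.1], [6.6, 8.3], 100, (426, 179, 8, 7))]
scene white [([474.9, 334.1], [9.8, 18.1], 115, (467, 328, 18, 11)), ([186.5, 243.8], [33.1, 40.5], 103, (166, 228, 43, 34)), ([349.3, 231.9], [25.2, 41.0], 79, (330, 223, 42, 23)), ([350.6, 209.5], [8.9, 11.4], 88, (345, 206, 12, 9)), ([384.9, 169.1], [13.7, 19.8], 93, (375, 163, 21, 14)), ([414.8, 132.2], [2.2, 39.0], 110, (399, 127, 32, 12))]
side red [([232.7, 349.3], [28.3, 31.6], 9, (223, 334, 24, 32)), ([249.9, 177.5], [26.2, 33.8], 84, (233, 165, 34, 26))]
side yellow [([339.2, 189.8], [17.4, 20.4], 6, (331, 184, 17, 17)), ([232.7, 139.3], [19.9, 27.5], 83, (219, 130, 28, 20)), ([351.8, 115.2], [11.1, 16.4], 93, (344, 111, 17, 10))]
side blue [([260.9, 247.9], [33.1, 38.4], 81, (242, 232, 38, 33)), ([344.0, 195.9], [21.3, 22.5], 32, (334, 186, 21, 21))]
side green [([224.6, 347.1], [23.5, 26.1], 176, (213, 334, 24, 27)), ([334.9, 323.4], [35.7, 37.3], 112, (317, 306, 37, 36)), ([351.9, 112.9], [7.8, 10.4], 98, (348, 109, 10, 9))]
side white [([340.1, 177.7], [9.1, 12.2], 94, (334, 173, 13, 10)), ([291.5, 133.7], [13.2, 22.3], 88, (281, 128, 22, 13))]
```

View pics/crop.png

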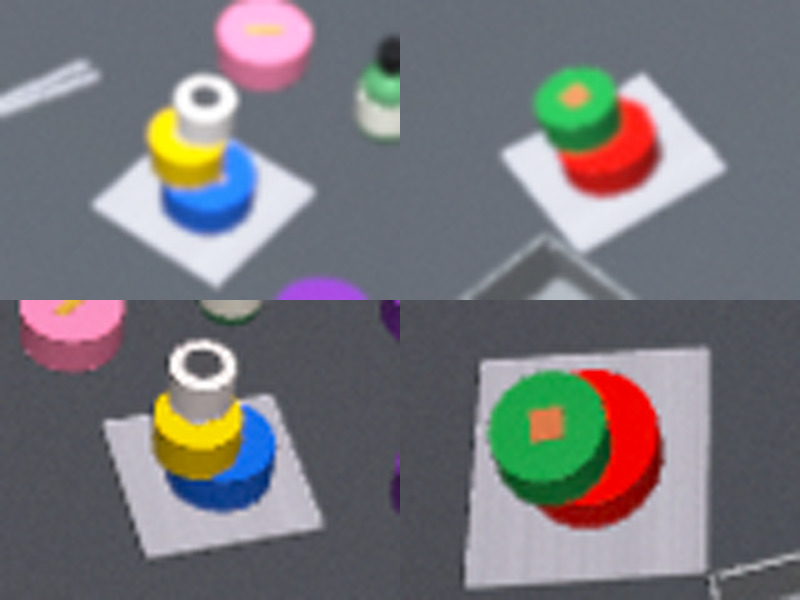

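The crop confirms the choice: white (dark disc) sits on yellow on blue, and green (copper square) sits on red. In the crop, white's top is at (206,96) and (203,362), and the copper square is at (575,97) and (546,425). The pink puck and the bottle stand apart.

Run:
```python
from h import *
P={"white":[(350.7,209.0),(340.2,177.3)],"green":[(179.6,231.0),(223.8,344.6)],
"dred":[(322.5,173.8),(249.9,177.5)],"dyel":[(347,146.2),(232.7,139.3)],"dblue":[(270.1,212.7),(260.9,247.9)],"dgreen":[(242.5,280.7),(334.9,323.4)],"dwhite":[(384.9,169.3),(291.5,133.7)]}
for k,(a,b) in P.items():
    x,e=tri([ray("scene",a),ray("side",b)])
    z=dict(white=72,green=50).get(k,8)
    print(k,x.round(1),round(e,1),onplane("scene",a,z)[:2].round(1),onplane("side",b,z)[:2].round(1))
print(onplane("scene",(362.5,197),22),onplane("side",(314,166),22),"pink")
# yellow, blue: top z 50,28 ; crop guesses
print("plate corners",[onplane("scene",(310+x/5,190+y/5),6)[:2].round(0) for x,y in[(92,205),(217,287),(316,190)]],[onplane("side",(300+x/5,165+y/5),6)[:2].round(0) for x,y in[(104,122),(150,258),(324,225),(272,95)]])
print([onplane("side",(195+x/5,320+y/5),6)[:2].round(0) for x,y in[(482,60),(466,287),(708,272),(708,47)] for x in [x-400+400]][:0])
i=cams.camera_info("wrist");K,R,t=cam("wrist",i);c=-R.T@t;s=status.get_state()
from scipy.spatial.transform import Rotation as Ro
T=Ro.from_quat(s["orientation"]).as_matrix();print("cam in tool",T.T@(c-s["position"]),"\n",(R@T).round(3),"\ntoolaxes",T.round(3))
```

```text
white [662.2  31.2  72.2] 0.5 [661.8  31.9] [662.3  30.7]
green [ 392.4 -303.6   49.3] 0.2 [ 392.9 -303.6] [ 392.5 -304.2]
dred [465.8 127.7   3.8] 0.7 [468.6 125.3] [466.  122.7]
dyel [432.6 269.2   5.1] 0.5 [434.6 267.1] [432.9 265.1]
dblue [472.8 -80.8   3.7] 0.6 [475.7 -82.5] [472.9 -84.5]
dgreen [ 593.1 -273.2    3.9] 0.6 [ 595.5 -274. ] [ 592.5 -275.8]
dwhite [585.2 267.4   5.6] 0.5 [586.4 265.9] [584.9 263.9]
[623.70442528 123.60201621  22.        ] [620.42194938 123.70560535  22.        ] pink
plate corners [array([632., -19.]), array([716., -14.]), array([709.,  70.])] [array([626.,  61.]), array([632., -23.]), array([713., -16.]), array([708.,  66.])]
[]
cam in tool [ 7.11585947e+01 -1.56233865e-03 -1.42718552e+02] 
 [[-0.001  1.    -0.   ]
 [-0.96  -0.001 -0.282]
 [-0.282 -0.     0.96 ]] 
toolaxes [[-0.92   0.391 -0.001]
 [ 0.391  0.92  -0.001]
 [ 0.    -0.001 -1.   ]]
```

>>> move_arm(
  delta_pos=[
    [0,0,0],
    [0,0,0],
    [0,0,0],
    [-2.8,-2.97,0],
    [-2.8,-2.97,0],
    [-2.8,-2.97,0],
    [-2.8,-2.97,0],
    [-2.8,-2.97,0],
    [-2.8,-2.97,0],
    [-2.8,-2.97,0],
    [-2.8,-2.97,0],
    [-2.8,-2.97,0],
    [-2.8,-2.97,0],
    [-2.8,-2.97,0],
    [-2.8,-2.97,0],
    [-2.8,-2.97,0],
    [-2.8,-2.97,0],
    [-2.8,-2.97,0],
  ],
  dr=[
    [0,0,-7.67],
    [0,0,-7.67],
    [0,0,-7.67],
    [0,0,0],
    [0,0,0],
    [0,0,0],
    [0,0,0],
    [0,0,0],
    [0,0,0],
    [0,0,0],
    [0,0,0],
    [0,0,0],
    [0,0,0],
    [0,0,0],
    [0,0,0],
    [0,0,0],
    [0,0,0],
    [0,0,0],
  ],
  claw=[1,1,1,1,1,1,1,1,1,1,1,1,1,1,1,1,1,1],
  squeeze=30,
)

```text
t: 1.95
position: [635.7, 59.3, 230.9]
orientation: [0.0, 1.0, 0.0, -0.0]
ft_force: [0.0, 0.3, 0.0]
finger_gap: 85.3
grip_force: 0.0
```

>>> move_arm(
  delta_pos=[
    [-2.5,-3,0],
    [0,0,0],
    [0,0,0],
  ],
  dr=[
    [0,0,0],
    [0,0,0],
    [0,0,0],
  ],
  claw=[1,1,1],
)

```text
t: 2.25
position: [659.9, 29.8, 230.2]
orientation: [0.001, 1.0, 0.0, -0.001]
ft_force: [-0.0, 1.0, -0.7]
finger_gap: 85.3
grip_force: 0.0
```

Run:
```python
from h import *
import pickle
s=status.get_state();i=cams.camera_info("wrist");im=cams.read_camera("wrist")
cv2.imwrite("pics/w1.png",im[:,:,::-1]);pickle.dump((s,i),open("w1.pkl","wb"))
print(s["position"],s["orientation"])
for c in("white","yellow","blue"):print(c,blobs(im,c,100))
```

```text
[659.86063243  29.82733337 230.16359144] [ 1.01502380e-03  9.99998925e-01  2.95987468e-04 -1.01558758e-03]
white [([316.3, 173.1], [83.8, 89.4], 5, (280, 140, 72, 70)), ([500.0, 116.1], [36.0, 45.0], 175, (482, 94, 37, 45)), ([593.9, 102.0], [7.1, 85.9], 175, (589, 68, 11, 72)), ([294.5, 74.4], [20.3, 103.9], 104, (245, 59, 96, 33)), ([573.8, 25.8], [22.3, 30.0], 100, (565, 15, 23, 23)), ([93.3, 17.3], [30.2, 50.6], 58, (71, 0, 43, 34))]
yellow [([499.3, 241.2], [27.3, 34.8], 33, (485, 225, 30, 33)), ([311.3, 173.6], [33.3, 37.8], 25, (294, 155, 34, 38)), ([498.8, 8.1], [39.2, 50.5], 140, (477, 0, 44, 32))]
blue [([215.3, 24.3], [37.1, 49.5], 177, (197, 0, 19, 50))]
```

View pics/w1.png

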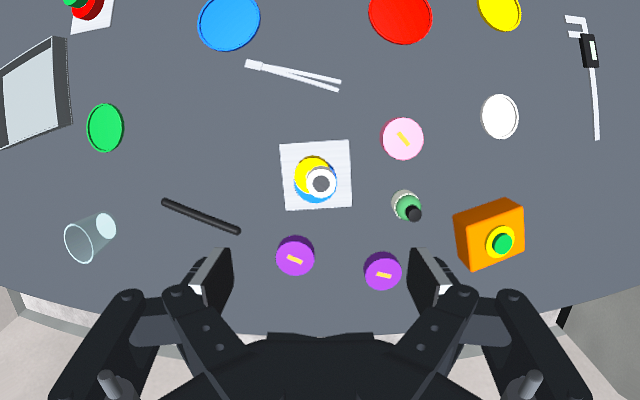

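The wrist view shows the white top with its dark disc at (320,182), yellow at about (313,173), blue peeping out below, and the dishes: white (500,116), green (105,128), blue (229,22). The bottle stands clear at (407,206).

Run:
```python
from h import *
import pickle
s,i=pickle.load(open("w1.pkl","rb"));im=cv2.imread("pics/w1.png")[:,:,::-1].copy()
g=im[168:200,304:338].astype(int);h=cv2.cvtColor(im[168:200,304:338].copy(),cv2.COLOR_RGB2HSV)
m=((h[...,2]<150)&(h[...,1]<60)).astype(np.uint8)
n,l,st,ce=cv2.connectedComponentsWithStats(m)
print(st,ce+[304,168])
w=((h[...,2]>170)&(h[...,1]<40)).astype(np.uint8);ys,xs=np.nonzero(w|m);print("whitebox",xs.min()+304,xs.max()+304,ys.min()+168,ys.max()+168)
k=[a for a in range(1,n) if 40<st[a,4]<300][0];uv=ce[k]+[304,168]
print(uv,onplane("wrist",uv,72,i), tri([ray("wrist",uv,i),ray("scene",(350.7,209)),ray("side",(340.2,177.3))]))
print("dwhite",onplane("wrist",(500,116.1),7,i),"yel pad",onplane("wrist",(311,172),50,i))
```

```text
[[  0   0  34  32 882]
 [ 11   1   1   1   1]
 [ 16   0   2   1   2]
 [ 23   1   1   1   1]
 [ 25   2   1   1   1]
 [ 27   3   1   1   1]
 [  9   8  16  16 200]] [[320.46031746 183.64172336]
 [315.         169.        ]
 [320.5        168.        ]
 [327.         169.        ]
 [329.         170.        ]
 [331.         171.        ]
 [320.575      183.305     ]]
whitebox 305 337 168 199
[320.575 183.305] [661.57639127  30.50955694  72.        ] (array([661.98530639,  30.84078324,  72.33976159]), np.float64(0.683323456754893))
dwhite [584.42618074 266.7835153    7.        ] yel pad [654.47497014  20.4064323   50.        ]
```

>>> move_arm(
  delta_pos=[
    [-0.2,0.1,2],
    [0,0,3.5],
    [0,0,3.5],
    [0,0,3.5],
    [0,0,2],
    [0,0,1.4],
    [0,0,1.4],
    [0,0,0],
    [0,0,0],
    [0,0,0],
    [0,0,0],
    [0,0,0],
    [0,0,0],
    [0,0,0],
    [0,0,0],
  ],
  dr=[
    [0,0,0],
    [0,0,0],
    [0,0,0],
    [0,0,0],
    [0,0,0],
    [0,0,0],
    [0,0,0],
    [0,0,0],
    [0,0,0],
    [0,0,0],
    [0,0,0],
    [0,0,0],
    [0,0,0],
    [0,0,0],
    [0,0,0],
  ],
  claw=[0.8,0.8,0.8,0.8,0.8,0.8,0.8,0.8,0.6,0.4,0.2,0.2,0.2,0.2,0.2],
)

```text
t: 3.8
position: [663.0, 31.4, 59.8]
orientation: [0.0, 1.0, -0.0, 0.001]
ft_force: [-0.3, 0.4, 6.6]
finger_gap: 28.3
grip_force: 29.7
```

>>> move_arm(
  delta_pos=[
    [0,0,-0.2],
    [0,0,-0.4],
    [0,0,-1],
    [0,0,-1],
    [0,0,-2],
    [0,0,-2],
    [0,0,-2],
    [0,0,0],
    [0,0,0],
  ],
  dr=[
    [0,0,0],
    [0,0,0],
    [0,0,0],
    [0,0,0],
    [0,0,0],
    [0,0,0],
    [0,0,0],
    [0,0,0],
    [0,0,0],
  ],
  claw=[0.2,0.2,0.2,0.2,0.2,0.2,0.2,0.2,0.2],
)

```text
t: 4.7
position: [662.2, 31.6, 144.9]
orientation: [0.0, 1.0, -0.0, 0.001]
ft_force: [0.4, 0.1, -1.1]
finger_gap: 28.3
grip_force: 29.6
```

Run:
```python
from h import *
import pickle
I={n:cams.read_camera(n) for n in("scene","side")};s=status.get_state();i=cams.camera_info("wrist");I["wrist"]=cams.read_camera("wrist")
print(s["position"],s["ft_force"])
cv2.imwrite("pics/w2.png",I["wrist"][:,:,::-1]);pickle.dump((s,i,I),open("w2.pkl","wb"))
f=lambda im,x,y,w,h:cv2.resize(im[y:y+h,x:x+w],(400,300),interpolation=cv2.INTER_CUBIC)
o=np.vstack([np.hstack([f(I["scene"],310,180,80,60),f(I["side"],300,145,80,60)]),np.hstack([f(I["wrist"],220,100,200,150),f(I["wrist"],160,150,320,240)])])
cv2.imwrite("pics/c2.png",o[:,:,::-1])
for n in I:print(n,blobs(I[n],"yellow"),blobs(I[n],"blue"))
```

```text
[661.20476126  31.711268   143.16061388] [ 0.50538625 -0.15448836 -0.4139546 ]
scene [([347.2, 218.3], [15.8, 16.3], 170, (340, 211, 16, 16)), ([429.2, 183.7], [11.9, 16.7], 100, (421, 179, 17, 11))] [([351.6, 227.0], [16.9, 18.9], 36, (343, 219, 18, 17)), ([270.1, 212.7], [23.2, 30.4], 82, (255, 201, 31, 24)), ([415.4, 48.5], [27.9, 56.9], 82, (395, 36, 49, 26))]
side [([338.8, 190.3], [18.3, 19.2], 9, (331, 181, 17, 20)), ([232.7, 139.2], [20.1, 27.4], 84, (219, 130, 28, 20))] [([260.8, 247.8], [33.1, 38.3], 80, (242, 232, 39, 33)), ([344.0, 195.9], [21.0, 22.6], 33, (334, 186, 21, 21)), ([146.3, 19.8], [47.5, 84.7], 83, (103, 2, 86, 43))]
wrist [([535.9, 272.5], [28.8, 42.1], 34, (519, 254, 34, 39)), ([307.6, 194.6], [48.9, 51.4], 13, (283, 169, 49, 52)), ([426.3, 146.4], [5.9, 29.5], 143, (419, 137, 16, 20)), ([537.6, -3.3], [35.5, 47.3], 127, (518, 0, 42, 18))] [([294.4, 209.2], [18.2, 33.9], 159, (285, 209, 20, 17)), ([327.1, 197.8], [22.8, 43.6], 168, (324, 177, 16, 43)), ([202.4, -1.4], [68.0, 81.8], 54, (164, 0, 77, 36))]
```

View pics/c2.png

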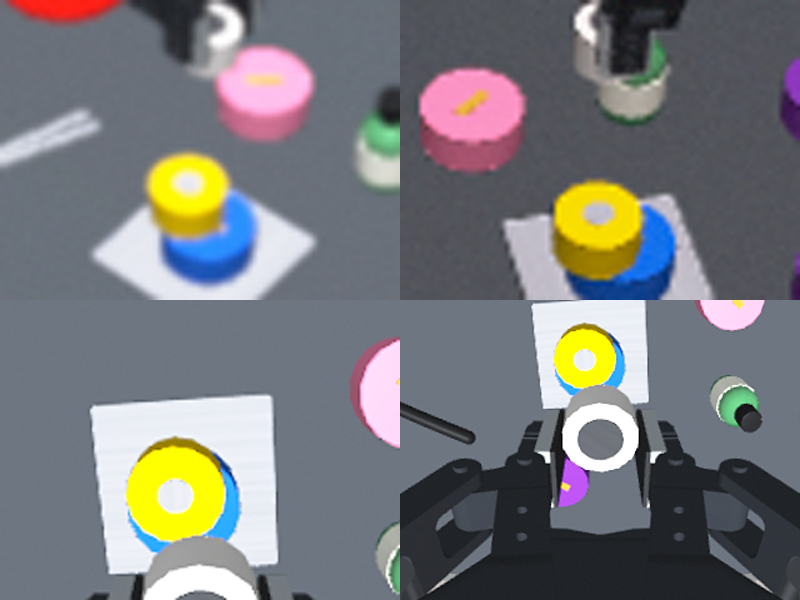

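The white mount is held level. Yellow's steel disc is at crop (188,184), (598,213) and (175,495). I carry white to its dish.

>>> move_arm(
  delta_pos=[
    [0.8,2,0],
    [1.1,3.5,0],
    [1.1,3.5,0],
    [1.1,3.5,0],
    [1.1,3.5,0],
    [1.1,3.5,0],
    [0.8,2.5,3],
    [0.5,1.4,3],
    [0,0,2],
    [0,0,1],
    [0,0,0],
    [0,0,0],
  ],
  dr=[
    [0,0,0],
    [0,0,0],
    [0,0,0],
    [0,0,0],
    [0,0,0],
    [0,0,0],
    [0,0,0],
    [0,0,0],
    [0,0,0],
    [0,0,0],
    [0,0,0],
    [0,0,0],
  ],
  claw=[0.2,0.2,0.2,0.2,0.2,0.2,0.2,0.2,0.2,0.2,0.2,0.2],
)

```text
t: 6.05
position: [586.4, 265.6, 54.8]
orientation: [0.0, 1.0, 0.0, 0.0]
ft_force: [-0.1, -0.1, -0.5]
finger_gap: 28.7
grip_force: 29.7
```

Run:
```python
from h import *
import pickle
x,e=tri([ray("scene",(347.2,216.4)),ray("side",(339.2,187.2)),ray("wrist",(307.3,197.3),pickle.load(open("w2.pkl","rb"))[1])]);print("yellow",x,e)
s=status.get_state();print(s["t"],s["position"],s["ft_force"])
```

```text
yellow [659.16730142  21.91566528  49.96413334] 0.5854967612778432
6.05 [586.41470378 265.64148183  54.83835749] [-0.12299612 -0.07516132 -0.47040801]
```

>>> move_arm(
  delta_pos=[
    [0.1,0,1.5],
    [0,0,1.2],
    [0,0,0.7],
    [0,0,0.4],
    [0,0,0.2],
    [0,0,0],
    [0,0,0],
    [0,0,0],
  ],
  dr=[
    [0,0,0],
    [0,0,0],
    [0,0,0],
    [0,0,0],
    [0,0,0],
    [0,0,0],
    [0,0,0],
    [0,0,0],
  ],
  claw=[0.2,0.2,0.2,0.2,0.2,0.2,0.2,0.2],
)

```text
t: 6.85
position: [585.3, 265.7, 14.8]
orientation: [0.0, 1.0, 0.0, 0.0]
ft_force: [0.3, 0.3, -0.7]
finger_gap: 28.4
grip_force: 29.7
```

>>> move_arm(
  delta_pos=[
    [0,0,0.1],
    [0,0,0.1],
    [0,0,0],
    [0,0,0],
  ],
  dr=[
    [0,0,0],
    [0,0,0],
    [0,0,0],
    [0,0,0],
  ],
  claw=[0.2,0.2,0.2,0.2],
)

```text
t: 7.25
position: [585.3, 265.7, 12.9]
orientation: [0.0, 1.0, 0.0, 0.0]
ft_force: [-1.0, -0.5, 4.3]
finger_gap: 29.1
grip_force: 30.1
```

>>> move_arm(
  delta_pos=[
    [0,0,0],
    [0,0,0],
    [0,0,0],
    [0,0,-1],
    [0,0,-3],
    [0,0,-4],
    [0,0,-3],
    [0,0,-2],
    [-0.8,-3,0],
    [-1.1,-3.5,0],
    [-1.1,-3.5,0],
    [-1.1,-3.5,0],
    [-1.1,-3.5,0],
    [-1.1,-3.5,0],
    [-0.8,-2.5,0],
    [-0.4,-1.4,0],
    [0,0,0],
    [0,0,0],
  ],
  dr=[
    [0,0,0],
    [0,0,0],
    [0,0,0],
    [0,0,0],
    [0,0,0],
    [0,0,0],
    [0,0,0],
    [0,0,0],
    [0,0,0],
    [0,0,0],
    [0,0,0],
    [0,0,0],
    [0,0,0],
    [0,0,0],
    [0,0,0],
    [0,0,0],
    [0,0,0],
    [0,0,0],
  ],
  claw=[0.5,0.7,0.8,0.8,0.8,0.8,0.8,0.8,0.8,0.8,0.8,0.8,0.8,0.8,0.8,0.8,0.8,0.8],
)

```text
t: 9.05
position: [659.6, 22.5, 142.4]
orientation: [0.0, 1.0, 0.0, -0.0]
ft_force: [-0.3, -0.2, -0.4]
finger_gap: 68.2
grip_force: 0.0
```

Run:
```python
from h import *
import pickle
s=status.get_state();i=cams.camera_info("wrist");I={"wrist":cams.read_camera("wrist")}
for n in("scene","side"):I[n]=cams.read_camera(n)
pickle.dump((s,i,I),open("w3.pkl","wb"));print(s["t"],s["position"])
h=cv2.cvtColor(I["wrist"],cv2.COLOR_RGB2HSV)
for n in("scene","side"):
    for b in blobs(I[n],"white",15):
        if 270<b[0][0]<400 and 100<b[0][1]<200:print(n,b)
print([b for b in blobs(I["wrist"],"yellow",300)],s["finger_gap"])
f=lambda im,x,y,w,h:cv2.resize(im[y:y+h,x:x+w],(400,300),interpolation=cv2.INTER_CUBIC)
o=np.hstack([f(I["scene"],345,140,80,60),f(I["wrist"],220,100,200,150)])
cv2.imwrite("pics/c3.png",o[:,:,::-1])
```

```text
9.05 [659.61313517  22.45685053 142.42946366]
scene ([385.0, 169.0], [14.3, 19.7], 96, (375, 162, 21, 15))
scene ([375.8, 121.9], [7.5, 10.9], 70, (371, 118, 11, 8))
side ([291.4, 133.2], [14.8, 21.7], 90, (281, 126, 22, 15))
[([541.8, 272.9], [27.6, 41.8], 33, (526, 254, 33, 39)), ([318.8, 196.6], [48.5, 51.6], 177, (295, 171, 49, 51)), ([543.0, -3.5], [37.5, 52.8], 138, (523, 0, 43, 20))] 68.18739606369762
```

View pics/c3.png

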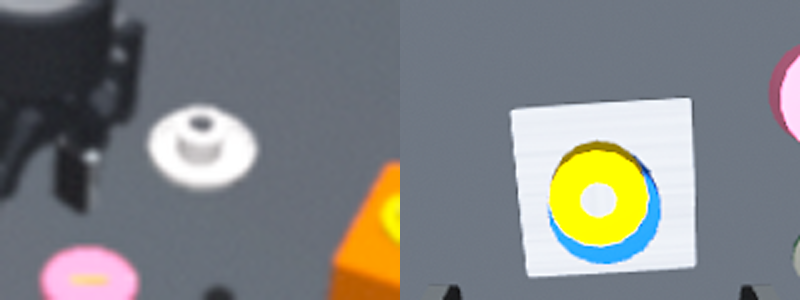

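White stands centred in its dish. The wrist view shows yellow's disc at (319,200), directly ahead for the grasp.

>>> move_arm(
  delta_pos=[
    [0,0,2],
    [0,0,3],
    [0,0,2.5],
    [0,0,1.7],
    [0,0,1.2],
    [0,0,0],
    [0,0,0],
    [0,0,0],
    [0,0,0],
    [0,0,0],
    [0,0,0],
    [0,0,0],
  ],
  dr=[
    [0,0,0],
    [0,0,0],
    [0,0,0],
    [0,0,0],
    [0,0,0],
    [0,0,0],
    [0,0,0],
    [0,0,0],
    [0,0,0],
    [0,0,0],
    [0,0,0],
    [0,0,0],
  ],
  claw=[0.8,0.8,0.8,0.8,0.8,0.8,0.6,0.45,0.3,0.3,0.3,0.3],
)

```text
t: 10.4
position: [661.1, 21.6, 40.0]
orientation: [0.0, 1.0, -0.0, 0.002]
ft_force: [-0.4, 1.0, 6.8]
finger_gap: 38.4
grip_force: 30.6
```

>>> move_arm(
  delta_pos=[
    [0,0,-0.3],
    [0,0,-0.7],
    [0,0,-2],
    [0,0,-3],
    [0,0,-3],
    [1.3,1.4,0],
    [2.5,2.7,0],
    [2.7,2.9,0],
    [2.7,2.9,0],
    [2.7,2.9,0],
    [2.7,2.9,0],
    [2.7,2.9,0],
    [2.5,2.7,0],
    [1.6,1.8,2],
    [1.0,1.0,2],
    [0.4,0.5,2],
    [0,0,0],
    [0,0,0],
  ],
  dr=[
    [0,0,0],
    [0,0,0],
    [0,0,0],
    [0,0,0],
    [0,0,0],
    [0,0,0],
    [0,0,0],
    [0,0,0],
    [0,0,0],
    [0,0,0],
    [0,0,0],
    [0,0,0],
    [0,0,0],
    [0,0,0],
    [0,0,0],
    [0,0,0],
    [0,0,0],
    [0,0,0],
  ],
  claw=[0.3,0.3,0.3,0.3,0.3,0.3,0.3,0.3,0.3,0.3,0.3,0.3,0.3,0.3,0.3,0.3,0.3,0.3],
)

```text
t: 12.2
position: [432.2, 267.6, 68.7]
orientation: [-0.0, 1.0, -0.0, -0.0]
ft_force: [1.3, 0.7, 0.8]
finger_gap: 38.6
grip_force: 30.3
```

Run:
```python
from h import *
s=status.get_state();i=cams.camera_info("wrist");w=cams.read_camera("wrist");I={n:cams.read_camera(n) for n in("scene","side")}
print(s["position"],s["ft_force"]);f=lambda im,x,y,w,h:cv2.resize(im[y:y+h,x:x+w],(400,300),interpolation=cv2.INTER_CUBIC)
o=np.vstack([np.hstack([f(I["side"],190,90,100,75),f(w,160,150,320,240)]),np.hstack([f(I["scene"],310,180,80,60),f(I["side"],300,145,80,60)])])
cv2.imwrite("pics/c4.png",o[:,:,::-1])
for n in I:print(n,[b for b in blobs(I[n],"blue") if 300<b[0][0]<390])
```

```text
[432.19408819 267.56412398  68.67050162] [1.30927805 0.73500616 0.77052491]
scene [([351.1, 226.5], [18.6, 18.9], 29, (343, 218, 18, 18))]
side [([343.5, 195.5], [22.2, 22.7], 165, (333, 185, 22, 22))]
```

View pics/c4.png

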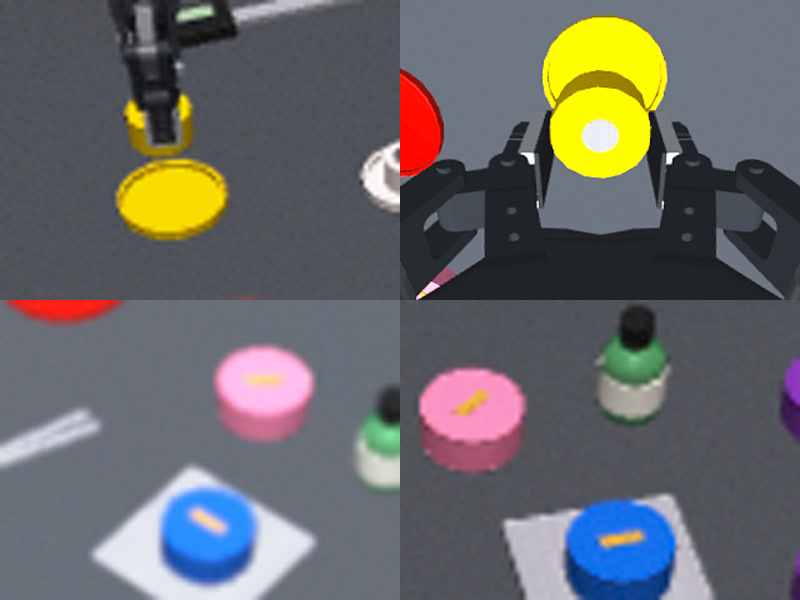

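Yellow is held level over its dish. Blue is now bare, with its brass bar at crop (209,521) and (622,540).

>>> move_arm(
  delta_pos=[
    [0,0,1.5],
    [0,0,1.5],
    [0,0,1],
    [0,0,0.6],
    [0,0,0.4],
    [0,0,0.2],
    [0,0,0.1],
    [0,0,0],
    [0,0,0],
  ],
  dr=[
    [0,0,0],
    [0,0,0],
    [0,0,0],
    [0,0,0],
    [0,0,0],
    [0,0,0],
    [0,0,0],
    [0,0,0],
    [0,0,0],
  ],
  claw=[0.3,0.3,0.3,0.3,0.3,0.3,0.3,0.3,0.3],
)

```text
t: 13.25
position: [432.2, 267.8, 15.6]
orientation: [0.0, 1.0, 0.0, 0.0]
ft_force: [-0.1, 0.5, -0.1]
finger_gap: 38.5
grip_force: 30.3
```

Run:
```python
from h import *
print(tri([ray("scene",(351.4,223.8)),ray("side",(344,192.6))]))
```

```text
(array([672.00863372,  24.64315207,  28.31951156]), np.float64(1.0086599700789654))
```

>>> move_arm(
  delta_pos=[
    [0,0,0.1],
    [0,0,0.1],
    [0,0,0.05],
    [0,0,0],
    [0,0,0],
  ],
  dr=[
    [0,0,0],
    [0,0,0],
    [0,0,0],
    [0,0,0],
    [0,0,0],
  ],
  claw=[0.3,0.3,0.3,0.3,0.3],
)

```text
t: 13.75
position: [432.4, 267.9, 14.8]
orientation: [-0.0, 1.0, 0.0, 0.001]
ft_force: [-5.3, -2.6, 17.7]
finger_gap: 38.4
grip_force: 31.9
```

>>> move_arm(
  delta_pos=[
    [0,0,-0.15],
    [0,0,0],
    [0,0,0],
    [0,0,0],
    [0,0,-1],
    [0,0,-3],
    [0,0,-4],
    [0,0,-3],
    [-1.5,-1.5,0],
    [-2.7,-2.7,0],
    [-2.8,-2.9,0],
    [-2.8,-2.9,0],
    [-2.8,-2.9,0],
    [-2.8,-2.9,0],
    [-2.8,-2.9,0],
    [-2.7,-2.7,0],
    [-1.9,-1.8,0],
    [-1.1,-1.1,0],
    [0,0,0],
    [0,0,0],
  ],
  dr=[
    [0,0,0],
    [0,0,0],
    [0,0,0],
    [0,0,0],
    [0,0,0],
    [0,0,0],
    [0,0,0],
    [0,0,0],
    [0,0,0],
    [0,0,0],
    [0,0,0],
    [0,0,0],
    [0,0,0],
    [0,0,0],
    [0,0,0],
    [0,0,0],
    [0,0,0],
    [0,0,0],
    [0,0,0],
    [0,0,0],
  ],
  claw=[0.3,0.5,0.7,0.85,0.85,0.85,0.85,0.85,0.85,0.85,0.85,0.85,0.85,0.85,0.85,0.85,0.85,0.85,0.85,0.85],
)

```text
t: 15.75
position: [670.4, 24.8, 124.3]
orientation: [0.0, 1.0, 0.0, -0.0]
ft_force: [0.5, -0.8, 0.2]
finger_gap: 72.6
grip_force: 0.0
```

Run:
```python
from h import *
s=status.get_state();i=cams.camera_info("wrist");w=cams.read_camera("wrist");I={n:cams.read_camera(n) for n in("scene","side")}
print(s["position"],s["ft_force"])
h=cv2.cvtColor(w,cv2.COLOR_RGB2HSV);m=((h[...,0]>=100)&(h[...,0]<=118)&(h[...,1]>130)).astype(np.uint8)
cs,_=cv2.findContours(m[100:300,200:440].copy(),cv2.RETR_EXTERNAL,cv2.CHAIN_APPROX_NONE);print([(cv2.fitEllipse(c),cv2.boundingRect(c)) for c in cs if len(c)>20])
f=lambda im,x,y,w,h:cv2.resize(im[y:y+h,x:x+w],(400,300),interpolation=cv2.INTER_CUBIC)
cv2.imwrite("pics/c5.png",np.hstack([f(I["side"],190,90,100,75),f(w,220,100,200,150)])[:,:,::-1])
# brass bar centre
b=((h[...,0]>8)&(h[...,0]<30)&(h[...,1]>80)).astype(np.uint8);n,l,st,ce=cv2.connectedComponentsWithStats(b)
for k in range(1,n):
    if st[k,4]>20 and 280<ce[k][0]<360:print("bar",ce[k],st[k,4],onplane("wrist",ce[k],28,i))
for n in I:print(n,[b for b in blobs(I[n],"yellow") if 215<b[0][0]<360])
```

```text
[670.42401197  24.82881067 124.2624535 ] [ 0.45848027 -0.77714755  0.24833189]
[(((119.20841979980469, 96.90400695800781), (59.29460144042969, 61.51229476928711), 2.233764886856079), (89, 66, 61, 62))]
bar [319.27083333 200.125     ] 144 [671.20782965  24.27284535  28.        ]
bar [290.73 299.55] 100 [767.79876893  -2.45735568  28.        ]
scene []
side [([232.6, 139.1], [20.3, 27.4], 84, (219, 129, 28, 21))]
```

View pics/c5.png

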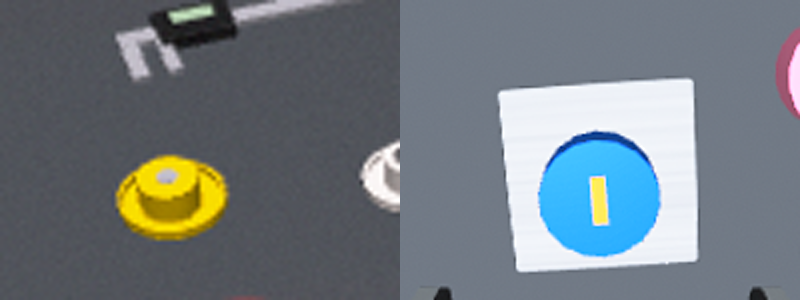

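Yellow sits centred and flat in its dish. Blue's bar is at wrist (319,200), aligned for the grasp.

>>> move_arm(
  delta_pos=[
    [-0.1,0,2],
    [0,0,3],
    [0,0,2.5],
    [0,0,2],
    [0,0,1.3],
    [0,0,0],
    [0,0,0],
    [0,0,0],
    [0,0,0],
    [0,0,0],
    [0,0,0],
    [0,0,0],
  ],
  dr=[
    [0,0,0],
    [0,0,0],
    [0,0,0],
    [0,0,0],
    [0,0,0],
    [0,0,0],
    [0,0,0],
    [0,0,0],
    [0,0,0],
    [0,0,0],
    [0,0,0],
    [0,0,0],
  ],
  claw=[0.85,0.85,0.85,0.85,0.85,0.85,0.7,0.5,0.4,0.4,0.4,0.4],
)

```text
t: 17.1
position: [673.2, 24.6, 18.2]
orientation: [0.0, 1.0, -0.0, 0.002]
ft_force: [-0.2, 1.0, 6.1]
finger_gap: 48.3
grip_force: 31.6
```

>>> move_arm(
  delta_pos=[
    [0,0,-0.3],
    [0,0,-0.7],
    [0,0,-2],
    [0,0,-3],
    [0,0,-3],
    [1.5,-0.8,0],
    [3,-1.6,0],
    [3.2,-1.7,0],
    [3.2,-1.7,0],
    [3.2,-1.7,0],
    [3,-1.6,0],
    [1.6,-0.9,2],
    [0.8,-0.5,2],
    [0.4,-0.2,1],
    [0,0,0],
    [0,0,0],
  ],
  dr=[
    [0,0,0],
    [0,0,0],
    [0,0,0],
    [0,0,0],
    [0,0,0],
    [0,0,0],
    [0,0,0],
    [0,0,0],
    [0,0,0],
    [0,0,0],
    [0,0,0],
    [0,0,0],
    [0,0,0],
    [0,0,0],
    [0,0,0],
    [0,0,0],
  ],
  claw=[0.4,0.4,0.4,0.4,0.4,0.4,0.4,0.4,0.4,0.4,0.4,0.4,0.4,0.4,0.4,0.4],
)

```text
t: 18.7
position: [473.8, -82.4, 56.8]
orientation: [0.0, 1.0, -0.0, 0.0]
ft_force: [1.1, 0.7, -0.1]
finger_gap: 48.2
grip_force: 31.2
```

Run:
```python
from h import *
s=status.get_state();i=cams.camera_info("wrist");w=cams.read_camera("wrist")
print(s["position"],s["ft_force"],s["finger_gap"])
f=lambda im,x,y,w,h:cv2.resize(im[y:y+h,x:x+w],(400,300),interpolation=cv2.INTER_CUBIC)
S=cams.read_camera("side")
cv2.imwrite("pics/c6.png",np.hstack([f(S,215,190,100,75),f(w,160,150,320,240)])[:,:,::-1])
```

```text
[473.78285185 -82.39513882  56.77649436] [ 1.14989284  0.68578156 -0.1080419 ] 48.168689825776376
```

View pics/c6.png

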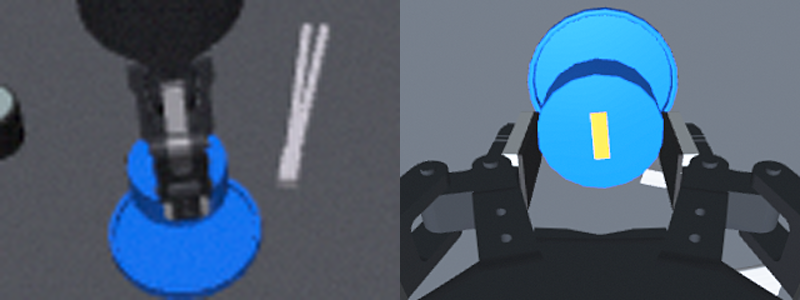

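Blue is held level above its dish. The tweezers' end lies beside the right finger, but flat and well below tip height.

>>> move_arm(
  delta_pos=[
    [0,0,1.5],
    [0,0,1.2],
    [0,0,0.7],
    [0,0,0.4],
    [0,0,0.2],
    [0,0,0.1],
    [0,0,0],
    [0,0,0],
  ],
  dr=[
    [0,0,0],
    [0,0,0],
    [0,0,0],
    [0,0,0],
    [0,0,0],
    [0,0,0],
    [0,0,0],
    [0,0,0],
  ],
  claw=[0.4,0.4,0.4,0.4,0.4,0.4,0.4,0.4],
)

```text
t: 19.6
position: [473.2, -82.4, 15.6]
orientation: [0.0, 1.0, -0.0, 0.0]
ft_force: [0.2, -0.6, -0.7]
finger_gap: 48.1
grip_force: 31.2
```

>>> move_arm(
  delta_pos=[
    [0,0,0.1],
    [0,0,0.05],
    [0,0,0],
    [0,0,0],
  ],
  dr=[
    [0,0,0],
    [0,0,0],
    [0,0,0],
    [0,0,0],
  ],
  claw=[0.4,0.4,0.4,0.4],
)

```text
t: 20.0
position: [473.3, -82.5, 15.1]
orientation: [0.0, 1.0, -0.0, 0.001]
ft_force: [-2.4, 1.5, 9.7]
finger_gap: 48.0
grip_force: 32.2
```

>>> move_arm(
  delta_pos=[
    [0,0,-0.1],
    [0,0,0],
    [0,0,0],
    [0,0,0],
    [0,0,-1],
    [0,0,-3],
    [0,0,-4],
    [0,0,-5],
    [0.6,-2,0],
    [1.2,-3.2,0],
    [1.3,-3.4,0],
    [1.3,-3.4,0],
    [1.3,-3.4,0],
    [1.2,-3.2,0],
    [0.8,-2.3,0],
    [0.4,-1.2,0],
    [0,0,0],
    [0,0,0],
  ],
  dr=[
    [0,0,0],
    [0,0,0],
    [0,0,0],
    [0,0,0],
    [0,0,0],
    [0,0,0],
    [0,0,0],
    [0,0,0],
    [0,0,0],
    [0,0,0],
    [0,0,0],
    [0,0,0],
    [0,0,0],
    [0,0,0],
    [0,0,0],
    [0,0,0],
    [0,0,0],
    [0,0,0],
  ],
  claw=[0.4,0.6,0.75,0.85,0.85,0.85,0.85,0.85,0.85,0.85,0.85,0.85,0.85,0.85,0.85,0.85,0.85,0.85],
)

```text
t: 21.8
position: [392.0, -302.5, 144.9]
orientation: [0.0, 1.0, 0.0, 0.0]
ft_force: [-0.7, -0.1, 0.4]
finger_gap: 72.6
grip_force: 0.0
```

Run:
```python
from h import *
s=status.get_state();i=cams.camera_info("wrist");w=cams.read_camera("wrist");S=cams.read_camera("side")
print(s["position"],s["joint_positions"],s["finger_gap"])
h=cv2.cvtColor(w,cv2.COLOR_RGB2HSV);b=((h[...,0]>=5)&(h[...,0]<24)&(h[...,1]>60)).astype(np.uint8);n,l,st,ce=cv2.connectedComponentsWithStats(b)
for k in range(1,n):
    if st[k,4]>40 and 270<ce[k][0]<370:print("cop",ce[k],st[k,4],onplane("wrist",ce[k],50,i))
print(blobs(w,"green",300))
f=lambda im,x,y,w,h:cv2.resize(im[y:y+h,x:x+w],(400,300),interpolation=cv2.INTER_CUBIC)
cv2.imwrite("pics/c7.png",np.hstack([f(S,215,200,100,75),f(w,160,60,320,240)])[:,:,::-1])
```

```text
[ 392.00393979 -302.50242427  144.87285399] [-8.83295539e-01  2.39917733e-01  1.78722263e+00  5.77839937e-04
  1.11507842e+00 -2.45386364e+00] 72.55829969628796
cop [317.03571429 199.96428571] 168 [ 392.32093796 -304.78046104   50.        ]
[([342.2, 333.1], [18.3, 46.0], 84, (318, 324, 49, 14)), ([317.3, 196.4], [47.7, 50.9], 2, (294, 171, 48, 51))]
```

View pics/c7.png

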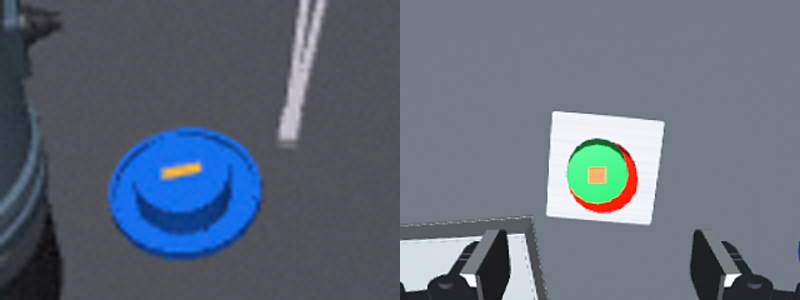

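Blue sits flat in its dish. The green mount is ahead, with its copper square at wrist (317,200). The tray's corner is near the left finger, so I check it.

Run:
```python
from h import *
i=cams.camera_info("wrist")
for z in(0,30,50):print(z,onplane("wrist",(266,234),z,i).round(), onplane("scene",(175,261),z).round(),onplane("side",(258,375),z).round(),onplane("side",(337,357),z).round())
```

```text
0 [ 444. -357.    0.] [ 423. -351.    0.] [ 443. -346.    0.] [ 585. -336.    0.]
30 [ 431. -351.   30.] [ 448. -359.   30.] [ 444. -357.   30.] [ 581. -348.   30.]
50 [ 422. -347.   50.] [ 464. -364.   50.] [ 445. -365.   50.] [ 578. -356.   50.]
```

>>> move_arm(
  delta_pos=[
    [0,-0.15,2],
    [0,0,3],
    [0,0,2.5],
    [0,0,0],
    [0,0,0],
  ],
  dr=[
    [0,0,0],
    [0,0,0],
    [0,0,0],
    [0,0,0],
    [0,0,0],
  ],
  claw=[0.8,0.75,0.7,0.7,0.7],
)

```text
t: 22.4
position: [392.2, -303.9, 70.0]
orientation: [-0.001, 1.0, 0.0, -0.0]
ft_force: [1.1, -0.7, 1.2]
finger_gap: 59.7
grip_force: 0.0
```

>>> move_arm(
  delta_pos=[
    [0,0,1.5],
    [0,0,1],
    [0,0,0.6],
    [0,0,0],
    [0,0,0],
    [0,0,0],
    [0,0,0],
    [0,0,0],
    [0,0,0],
  ],
  dr=[
    [0,0,0],
    [0,0,0],
    [0,0,0],
    [0,0,0],
    [0,0,0],
    [0,0,0],
    [0,0,0],
    [0,0,0],
    [0,0,0],
  ],
  claw=[0.7,0.7,0.7,0.7,0.5,0.3,0.3,0.3,0.3],
)

```text
t: 23.3
position: [392.2, -305.2, 39.6]
orientation: [0.0, 1.0, -0.001, 0.0]
ft_force: [-0.7, 1.1, 5.3]
finger_gap: 38.2
grip_force: 30.0
```

>>> move_arm(
  delta_pos=[
    [0,0,-0.3],
    [0,0,-0.7],
    [0,0,-2],
    [0,0,-3],
    [0,0,-3],
    [-1.5,0.2,0],
    [-3,0.5,0],
    [-3.2,0.5,0],
    [-3.2,0.5,0],
    [-3.2,0.5,0],
    [-3,0.4,0],
    [-1.8,0.3,2],
    [-0.8,0.1,2],
    [-0.4,0.1,2],
    [0,0,0],
    [0,0,0],
  ],
  dr=[
    [0,0,0],
    [0,0,0],
    [0,0,0],
    [0,0,0],
    [0,0,0],
    [0,0,0],
    [0,0,0],
    [0,0,0],
    [0,0,0],
    [0,0,0],
    [0,0,0],
    [0,0,0],
    [0,0,0],
    [0,0,0],
    [0,0,0],
    [0,0,0],
  ],
  claw=[0.3,0.3,0.3,0.3,0.3,0.3,0.3,0.3,0.3,0.3,0.3,0.3,0.3,0.3,0.3,0.3],
)

```text
t: 24.9
position: [592.6, -273.3, 68.0]
orientation: [-0.0, 1.0, 0.001, -0.001]
ft_force: [1.0, 0.1, -0.3]
finger_gap: 38.0
grip_force: 30.3
```

Run:
```python
from h import *
s=status.get_state();i=cams.camera_info("wrist");w=cams.read_camera("wrist");I={n:cams.read_camera(n) for n in("scene","side")}
print(s["position"],s["ft_force"],s["finger_gap"])
P={}
for n,(x,y) in dict(scene=(177,228),side=(215,330)).items():
    c=I[n][y:y+45,x:x+45].copy();h=cv2.cvtColor(c,cv2.COLOR_RGB2HSV).astype(int)
    red=[b for b in blobs(I[n],"red",60) if b[0][1]>225];print(n,red)
f=lambda im,x,y,w,h:cv2.resize(im[y:y+h,x:x+w],(400,300),interpolation=cv2.INTER_CUBIC)
cv2.imwrite("pics/c8.png",np.vstack([np.hstack([f(I["scene"],145,205,80,60),f(I["side"],195,310,80,60)]),np.hstack([f(I["side"],280,265,100,75),f(w,160,150,320,240)])])[:,:,::-1])
```

```text
[ 592.6433093  -273.3318859    68.03914251] [ 0.99217843  0.10794112 -0.30357482] 38.03008682027136
scene [([185.9, 240.5], [19.3, 20.0], 60, (176, 231, 20, 20))]
side [([232.5, 349.3], [29.0, 31.5], 6, (218, 334, 29, 32))]
```

View pics/c8.png

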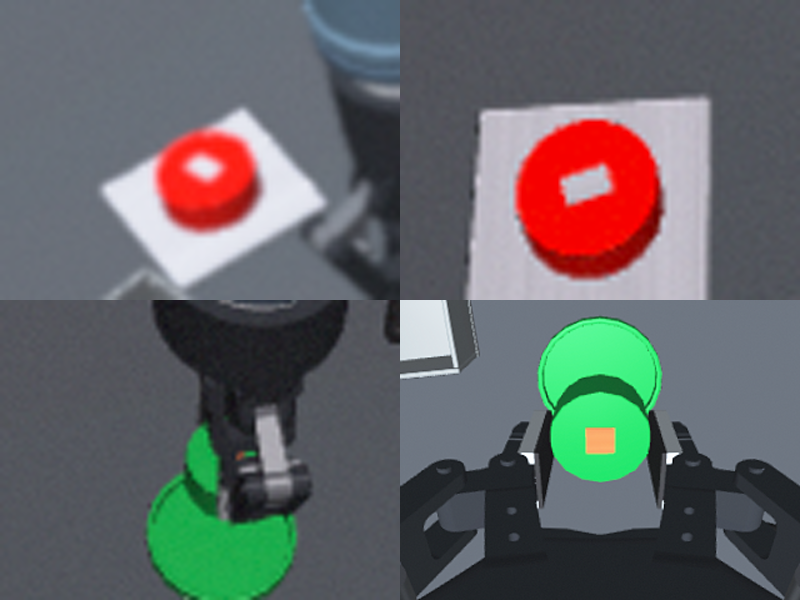

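Green is held level above its dish. The red mount is now bare, with its steel rectangle at crop (207,167) and (586,184).

>>> move_arm(
  delta_pos=[
    [0,0,1.5],
    [0,0,1.5],
    [0,0,1],
    [0,0,0.6],
    [0,0,0.4],
    [0,0,0.2],
    [0,0,0.1],
    [0,0,0],
    [0,0,0],
  ],
  dr=[
    [0,0,0],
    [0,0,0],
    [0,0,0],
    [0,0,0],
    [0,0,0],
    [0,0,0],
    [0,0,0],
    [0,0,0],
    [0,0,0],
  ],
  claw=[0.3,0.3,0.3,0.3,0.3,0.3,0.3,0.3,0.3],
)

```text
t: 25.95
position: [593.2, -274.0, 16.3]
orientation: [0.0, 1.0, -0.0, 0.0]
ft_force: [-0.7, 0.4, -0.9]
finger_gap: 38.1
grip_force: 30.3
```

Run:
```python
from h import *
print(tri([ray("scene",(186,238)),ray("side",(231.8,346.4))]))
```

```text
(array([ 403.40791913, -298.06530523,   26.3227995 ]), np.float64(0.5495585350202594))
```

>>> move_arm(
  delta_pos=[
    [0,0,0.1],
    [0,0,0.1],
    [0,0,0],
    [0,0,0],
  ],
  dr=[
    [0,0,0],
    [0,0,0],
    [0,0,0],
    [0,0,0],
  ],
  claw=[0.3,0.3,0.3,0.3],
)

```text
t: 26.35
position: [593.2, -274.0, 14.6]
orientation: [0.0, 1.0, -0.0, 0.0]
ft_force: [-1.8, 0.1, 4.8]
finger_gap: 38.3
grip_force: 30.8
```

>>> move_arm(
  delta_pos=[
    [0,0,-0.05],
    [0,0,0],
    [0,0,0],
    [0,0,0],
    [0,0,-1],
    [0,0,-3],
    [0,0,-4],
    [0,0,-3],
    [1.5,-0.2,0],
    [2.7,-0.4,0],
    [3,-0.4,0],
    [3,-0.4,0],
    [3,-0.4,0],
    [2.9,-0.3,0],
    [1.9,-0.2,0],
    [1,-0.15,0],
    [0,0,0],
    [0,0,0],
  ],
  dr=[
    [0,0,0],
    [0,0,0],
    [0,0,0],
    [0,0,0],
    [0,0,0],
    [0,0,0],
    [0,0,0],
    [0,0,0],
    [0,0,0],
    [0,0,0],
    [0,0,0],
    [0,0,0],
    [0,0,0],
    [0,0,0],
    [0,0,0],
    [0,0,0],
    [0,0,0],
    [0,0,0],
  ],
  claw=[0.3,0.5,0.7,0.85,0.85,0.85,0.85,0.85,0.85,0.85,0.85,0.85,0.85,0.85,0.85,0.85,0.85,0.85],
)

```text
t: 28.15
position: [403.7, -298.8, 124.8]
orientation: [0.0, 1.0, -0.0, 0.001]
ft_force: [0.1, -0.3, 0.7]
finger_gap: 72.3
grip_force: 0.0
```

Run:
```python
from h import *
s=status.get_state();i=cams.camera_info("wrist");w=cams.read_camera("wrist");S=cams.read_camera("side")
print(s["position"],s["finger_gap"])
m=mask(w,"red");m[:120]=0;m[280:]=0
c=max(cv2.findContours(m,cv2.RETR_EXTERNAL,cv2.CHAIN_APPROX_NONE)[0],key=cv2.contourArea);x,y,ww,hh=cv2.boundingRect(c)
print("red",(x,y,ww,hh))
r=(m[y:y+hh,x:x+ww]==0).astype(np.uint8);n,l,st,ce=cv2.connectedComponentsWithStats(r)
for k in range(1,n):
    if 30<st[k,4]<400 and 5<st[k,0] and 5<st[k,1]:print("bar",ce[k]+[x,y],st[k,4],onplane("wrist",ce[k]+[x,y],28,i))
f=lambda im,x,y,w,h:cv2.resize(im[y:y+h,x:x+w],(400,300),interpolation=cv2.INTER_CUBIC)
cv2.imwrite("pics/c9.png",np.hstack([f(S,280,265,100,75),f(w,160,60,320,240)])[:,:,::-1])
```

```text
[ 403.67583018 -298.75333899  124.82895581] 72.33761778653604
red (288, 165, 61, 61)
bar [317.92509363 197.86142322] 267 [ 402.9567134  -300.50885826   28.        ]
bar [341.93684211 218.77368421] 190 [ 420.96521018 -280.75346057   28.        ]
```

View pics/c9.png

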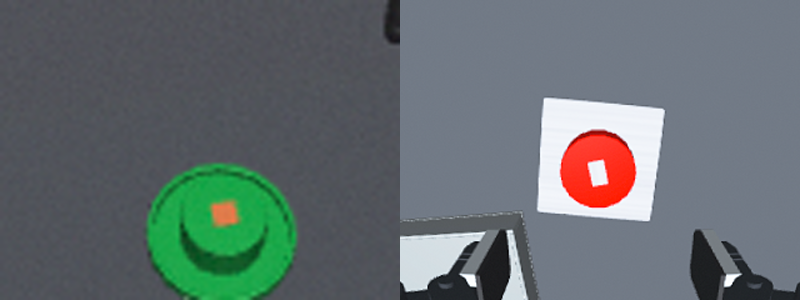

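Green sits flat in its dish. Red's bar is at wrist (318,198), aligned, and the left finger clears the tray corner by about 25 mm.

>>> move_arm(
  delta_pos=[
    [0.05,-0.06,2],
    [0,0,3],
    [0,0,2.5],
    [0,0,2],
    [0,0,1.3],
    [0,0,0],
    [0,0,0],
    [0,0,0],
    [0,0,0],
    [0,0,0],
    [0,0,0],
    [0,0,0],
  ],
  dr=[
    [0,0,0],
    [0,0,0],
    [0,0,0],
    [0,0,0],
    [0,0,0],
    [0,0,0],
    [0,0,0],
    [0,0,0],
    [0,0,0],
    [0,0,0],
    [0,0,0],
    [0,0,0],
  ],
  claw=[0.82,0.8,0.78,0.75,0.75,0.75,0.7,0.5,0.4,0.4,0.4,0.4],
)

```text
t: 29.45
position: [403.2, -299.5, 17.3]
orientation: [0.0, 1.0, -0.001, 0.001]
ft_force: [1.4, 1.2, 6.4]
finger_gap: 48.5
grip_force: 31.4
```

>>> move_arm(
  delta_pos=[
    [0,0,-0.3],
    [0,0,-0.7],
    [0,0,-2],
    [0,0,-3],
    [0,0,-3],
    [-0.45,1.5,0],
    [-0.45,3.6,0],
    [-0.45,3.6,0],
    [-0.45,3.6,0],
    [-0.45,3.6,0],
    [-0.45,3.6,0],
    [-0.45,3.6,0],
    [-0.45,3.6,0],
    [-0.45,3.6,0],
    [-0.45,3.6,0],
    [-0.45,3.6,0],
    [-0.45,2.8,0],
    [-0.45,1.5,0],
    [-0.45,0.8,0],
    [0,0,0],
  ],
  dr=[
    [0,0,0],
    [0,0,0],
    [0,0,0],
    [0,0,0],
    [0,0,0],
    [0,0,0],
    [0,0,0],
    [0,0,0],
    [0,0,0],
    [0,0,0],
    [0,0,0],
    [0,0,0],
    [0,0,0],
    [0,0,0],
    [0,0,0],
    [0,0,0],
    [0,0,0],
    [0,0,0],
    [0,0,0],
    [0,0,0],
  ],
  claw=[0.4,0.4,0.4,0.4,0.4,0.4,0.4,0.4,0.4,0.4,0.4,0.4,0.4,0.4,0.4,0.4,0.4,0.4,0.4,0.4],
)

```text
t: 31.45
position: [465.4, 127.9, 105.9]
orientation: [-0.001, 1.0, -0.0, -0.0]
ft_force: [-0.2, -0.7, -0.2]
finger_gap: 48.3
grip_force: 31.3
```

>>> move_arm(
  delta_pos=[
    [0,0,2],
    [0,0,2],
    [0,0,1.5],
    [0,0,0],
    [0,0,0],
  ],
  dr=[
    [0,0,0],
    [0,0,0],
    [0,0,0],
    [0,0,0],
    [0,0,0],
  ],
  claw=[0.4,0.4,0.4,0.4,0.4],
)

```text
t: 31.95
position: [465.2, 126.3, 51.3]
orientation: [0.001, 1.0, -0.0, -0.001]
ft_force: [0.3, 0.4, -1.0]
finger_gap: 48.5
grip_force: 31.4
```

Run:
```python
from h import *
s=status.get_state();w=cams.read_camera("wrist");S=cams.read_camera("side")
print(s["position"],s["finger_gap"])
f=lambda im,x,y,w,h:cv2.resize(im[y:y+h,x:x+w],(400,300),interpolation=cv2.INTER_CUBIC)
cv2.imwrite("pics/c10.png",np.hstack([f(S,200,125,100,75),f(w,160,150,320,240)])[:,:,::-1])
```

```text
[465.23264769 126.28229345  51.27787635] 48.50075509852181
```

View pics/c10.png

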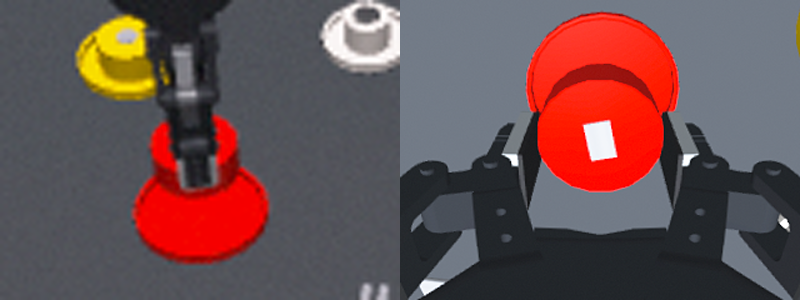

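Red is held level over its dish (crop centres (600,135) and (602,80)), so I lower it.

>>> move_arm(
  delta_pos=[
    [0,0,1.5],
    [0,0,1],
    [0,0,0.6],
    [0,0,0.3],
    [0,0,0.1],
    [0,0,0],
    [0,0,0],
  ],
  dr=[
    [0,0,0],
    [0,0,0],
    [0,0,0],
    [0,0,0],
    [0,0,0],
    [0,0,0],
    [0,0,0],
  ],
  claw=[0.4,0.4,0.4,0.4,0.4,0.4,0.4],
)

```text
t: 32.75
position: [465.8, 127.1, 16.6]
orientation: [0.0, 1.0, -0.0, 0.0]
ft_force: [0.7, -0.8, -1.4]
finger_gap: 48.3
grip_force: 31.4
```

>>> move_arm(
  delta_pos=[
    [0,0,0.1],
    [0,0,0],
    [0,0,0],
  ],
  dr=[
    [0,0,0],
    [0,0,0],
    [0,0,0],
  ],
  claw=[0.4,0.4,0.4],
)

```text
t: 33.05
position: [465.5, 127.1, 15.4]
orientation: [0.0, 1.0, -0.0, 0.0]
ft_force: [-0.4, 1.0, -0.5]
finger_gap: 48.3
grip_force: 31.4
```

>>> move_arm(
  delta_pos=[
    [0,0,0.1],
    [0,0,0.05],
    [0,0,0],
    [0,0,0],
  ],
  dr=[
    [0,0,0],
    [0,0,0],
    [0,0,0],
    [0,0,0],
  ],
  claw=[0.4,0.4,0.4,0.4],
)

```text
t: 33.45
position: [465.7, 127.1, 14.3]
orientation: [0.0, 1.0, -0.0, 0.0]
ft_force: [-2.0, -0.8, 5.3]
finger_gap: 48.3
grip_force: 32.0
```

>>> move_arm(
  delta_pos=[
    [0,0,-0.05],
    [0,0,0],
    [0,0,0],
    [0,0,0],
    [0,0,-1],
    [0,0,-3],
    [0,0,-4],
    [0,0,-4],
    [0,0,-4],
    [2,-2,-4],
    [3,-3,0],
    [3,-3,0],
    [0,0,0],
    [0,0,0],
    [0,0,0],
  ],
  dr=[
    [0,0,0],
    [0,0,0],
    [0,0,0],
    [0,0,0],
    [0,0,0],
    [0,0,0],
    [0,0,0],
    [0,0,0],
    [0,0,0],
    [0,0,0],
    [0,0,0],
    [0,0,0],
    [0,0,0],
    [0,0,0],
    [0,0,0],
  ],
  claw=[0.4,0.6,0.75,0.85,0.85,0.85,0.85,0.85,0.85,0.85,0.85,0.85,0.85,0.85,0.85],
)

```text
t: 34.95
position: [386.2, 47.3, 214.9]
orientation: [0.0, 1.0, 0.0, 0.001]
ft_force: [-0.3, -0.6, 0.4]
finger_gap: 72.7
grip_force: 0.0
```

Run:
```python
from h import *
I={n:cams.read_camera(n) for n in("scene","side")}
f=lambda im,x,y,w=72,h=54:cv2.resize(im[y:y+h,x:x+w],(265,199),interpolation=cv2.INTER_CUBIC)
S=I["side"];C=I["scene"]
r1=[f(S,215,150),f(S,196,112),f(S,255,107)];r2=[f(S,225,221),f(S,299,296),f(C,287,147)];r3=[f(C,311,119),f(C,349,143),f(C,234,186)]
cv2.imwrite("pics/c11.png",np.vstack([np.hstack(r) for r in(r1,r2,r3)])[:,:,::-1])
```

```text
(no output)
```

View pics/c11.png

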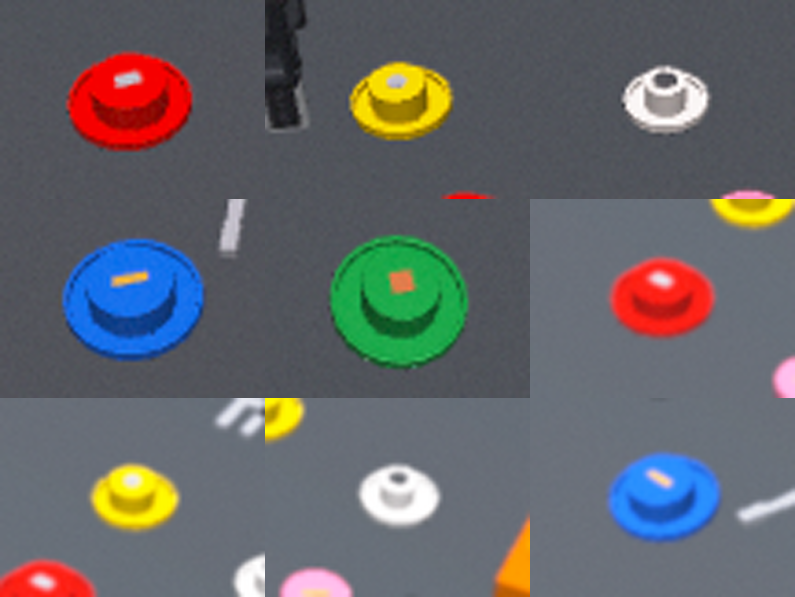

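All five mounts stand flat and centred in their own dishes with the sample up, and the gripper is clear.

```bash
python3 -c "
from workcell import bot;print(bot.close_job())"
```

```text
the job is handed in; nothing more can be done
None
```

The job is handed in: the final camera pictures show all five mounts flat and centred in the dishes of their own colours, sample up, with the gripper clear after about 35 s; no verdict came back.

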